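Refit the crucible case lid with its hinge pin

ROBOT

A 6-joint arm with a two-finger parallel gripper is mounted at the origin on the work surface. World frame = base frame: x ahead of the robot, y to its left, z up, the work surface at z = 0. Lengths are in mm, angles in rad, forces in N, time in s.
With the tool pointing down it reaches from about 275 to 1000 mm from the base axis. Payload 8.4 kg.
Tool frame: the origin (TCP) lies midway between the tips of the shut fingers; the grasp point (between the pads) lies 19 mm behind it; z points along the fingers, y is the line along which they close (so a half turn about z gives the same grasp; the last joint's range is limited). The gripper opens to 85 mm and grips with 20 to 120 N. Pads are 22 mm wide; open, the fingers measure 114 mm over their backs; the gripper's body (76 mm by 85 mm) begins 54 mm behind the grasp point. The pads swing forward as they close: fully open they stand 13 mm farther back than shut.
Start: joints at [-1.186, 0.353, 1.633, -0, 1.155, -0.002], TCP at [235.765, -578.828, 196.581] pointing down, gripper open.
Joint ranges: [-2.63, 2.63], [-0.92, 2.1], [0.06, 2.66], [-1.3, 4.44], [0, 2.69], [-3.02, 3.02]. Speed limits (rad/s): [2.22, 2.22, 2.79, 3.14, 3.14, 3.14].

INTERFACE

Orientations are given as [roll, pitch, yaw] about the fixed x, y, z axes, in that order (R = Rz(yaw) Ry(pitch) Rx(roll)).
In Python, from rig import * gives the robot as it stands.
- The arm moves only by the shell command python3 -m jog 'ROWS' [FORCE]. ROWS is JSON, a list of rows, each an object of numbers: "x", "y", "z": the shift along the tool's x, y, z in cm; "spin": the turn about the tool's z in rad; "grip": the closure, from 0 (fully open) to 1 (shut). In form: [{"x": .., "y": .., "z": .., "spin": .., "grip": ..}, ...]. A call has 1 to 20 rows; each row shifts and turns the commanded pose from where the row before left it, along the tool's axes as they then stand; what a row does not reach is not made up. A row lasts 1/12 s, in which the tool goes at most 41.7 mm and 7.16 degrees, less where a joint would pass 70% of its speed; a pose out of reach is approached as far as the arm can. A call with a gripper value outside its range is refused whole. The fingers move at their own pace and stop on an object; FORCE is the grip in N (left out, the last holds). Time passes only in rows, so rows that do not move let the fingers close. It gives the time, the measured TCP pose, the force, the opening and the grip force at its end, in the units of the state.
- sense(): the state, without advancing time (a new reading comes with each control period).
- grab_frame(name): name is "side" or "top" or "wrist"; returns a dict with "pixels" (384x512x3 uint8, blue, green, red), "camera_matrix" (3x3 intrinsics, pixels), "rvec" (rotation vector, rad) and "tvec" (3), from world to camera coordinates, as OpenCV has them; the wrist camera has in their place "T_tool_cam" (4x4, takes a point from camera to tool coordinates, whose origin is the TCP and whose axes are the flange's). Camera axes: x right, y down, z forward; pixel columns grow to the right and rows downward; lengths in mm; the calibration is good to about 2 mm. A picture is of the moment at which its call begins: read the wrist's pose just before it. There is no depth.
- sign_off(): hands the job in; it is judged then, once.
The state is a dict: "clock": time; "qpos": joint angles; "qvel": joint speeds; "joint_efforts": joint torques, N m; "eef_pos": TCP position; "tcp_rot": TCP orientation; "contact_force": force on the tool from outside, world axes, zero at the start; "wrist_torque": the same for the moment, N m; "opening": opening from 0.0 (shut) to 1.0 (fully open); "grasp_force": force on a finger pad.
Only numpy, scipy, OpenCV 4.12 (cv2) and the standard library are available. Lean on these libraries where they do the work, as an engineer would, in place of code of your own. Each camera call takes 0.05 s, during which the arm holds its last target. There are 200 camera calls.

TASK

The lid of the crucible case has come off its hinge. Slide it back on the case until its knuckles sit between the case's knuckles and all five are in line, then push the hinge pin through all of them until its head is fully home against the outer knuckle. Leave the lid lying flat and shut on the case, let go of everything, and leave the vial, the crucible and the pan box where they stand.

Things in the scene. Friction and masses are not known exactly. Their poses are not given: they have to be found in the camera images.
- case: Navy open crucible case fixed to the bench, 110 (x) by 140 (y) by 55 mm high, walls 5 mm, side rims 15 mm wide; origin at the centre of its underside, on the bench. Own +x points to its hinge side (away from the robot at yaw 0), +y along the hinge to the side where the pin waits, z up. Three steel knuckles stand on an aluminium block outside its +x wall. The crucibles inside are fixed.
- hinge_line (a point): Point of the case on the axis of its knuckles, midway: case x 69, y 0, z 66 mm; case axes. The case's knuckles (tubes, 18 mm outside, 10 mm bore along y) lie at y -60 to -38, -10 to 10 and 38 to 60 mm; the lid's knuckles go into the two 28 mm gaps between. A fixed plate behind, its near face at case x = 78 mm, stops the lid's knuckles exactly in line.
- ledge (a point): Point on top of the case's pin ledge, where it meets the outer knuckle's end face: case x 69, y 60, z 55.5 mm; case axes. The ledge, 29 mm wide, runs straight from here along +y for 132 mm under the pin on a leg at its outer end. A low lip on either side (tops at z = 60.5 mm) guides the pin's head; it is open above and at its outer end.
- lid: Loose aluminium lid, plate 110 (x) by 140 (y) by 6 mm, 0.2 to 0.4 kg, lying on the case's rim, drawn back 28 to 40 mm along the case's -x from home, up to 7 mm aside, turned up to 0.1 rad. Origin at the centre of the plate's underside, axes like the case's. Home: lid origin at case x -3, y 0, z 55 mm, not turned.
- lid_handle (a point): Centre of the bar of the lid's black bridge handle, at lid x -5, y 0, z 36 mm (91 mm above the bench). The bar is 80 mm long (y), 12 mm wide (x), 10 mm high, on two end posts 10 mm thick; 25 mm are free under it. It can be gripped across its 12 mm from above, or pushed.
- lid_knuckles (a point): Point on the axis of the lid's two knuckles, midway between them: lid x 72, y 0, z 11 mm. The knuckles (steel tubes, 18 mm outside, 10 mm bore along y, 20 mm long) are centred at y -24 and +24 mm on the lid's +x edge and have 4 mm endways play either side in the case's gaps. This point meets hinge_line when the lid is home.
- pin: Loose steel hinge pin, 60 g: shank 7 mm diameter, 116 mm long, last 6 mm tapered, along its own -y; round head 18 mm diameter, y 0 to +10 mm. Origin on the axis at the shoulder under the head. Lies along the hinge line, 64.5 mm above the bench, head on the ledge, tip 6 to 18 mm inside the outer knuckle. Push its head along case -y. Home: origin at case y = 60 mm. It may roll.
- pin_tip (a point): Tip of the pin, on its axis, 116 mm from the shoulder.
- vial: Small closed glass vial with a white cap, 26 mm across and 46 mm high, standing on the bench near the pin ledge, to be left alone; origin at the centre of its underside.
- crucible: White ceramic bowl, 48 mm across and 35 mm high, standing on the bench, to be left alone; origin at the centre of its underside.
- pan_box: Open grey divided box 70 by 90 by 22 mm on the bench behind the hinge, to be left alone; origin at the centre of its underside.
Not all that is in view belongs to the job. Leave any green or turquoise look-alike of the lid alone.

How it is judged (in metres and radians):
On the way, in this order (a step that is already met when the one before it is completed fails the run):
1. the lid's knuckles are in line with the case's (within 4 mm) (x of lid_knuckles in the frame of hinge_line between -0.004 and 0.004 m and y of lid_knuckles in the frame of hinge_line between -0.005 and 0.005 m and z of lid_knuckles in the frame of hinge_line between -0.004 and 0.004 m and angle between the y axis of lid and the y axis of case, either way round below 0.06 rad and angle between lid's own z axis and vertical below 0.06 rad), for 0.2 s.
2. the pin is through all knuckles, its head home (within 3 mm) (x of pin in the frame of hinge_line between -0.004 and 0.004 m and z of pin in the frame of hinge_line between -0.004 and 0.004 m and x of pin_tip in the frame of hinge_line between -0.004 and 0.004 m and z of pin_tip in the frame of hinge_line between -0.004 and 0.004 m and y of pin in the frame of hinge_line between 0.057 and 0.063 m and angle between the y axis of pin and the y axis of case, either way round below 0.06 rad), for 0.2 s.
At the end, for the whole second after the job is handed in: Pin runs through all five knuckles: shoulder within 3 mm of the outer knuckle, both ends within 4 mm of the hinge line. Lid knuckles within 4 mm of the hinge line (5 mm along it), lid flat and square within 0.06 rad. Lid and pin at rest (all of step 1 and all of step 2 and linear speed of each of lid, pin below 0.02 m/s); the robot touches nothing.
It fails at once if the vial is moved more than 25 mm (distance of vial from where it was at the start of the episode above 0.025 m).
It fails at once if the crucible is moved more than 25 mm (distance of crucible from where it was at the start of the episode above 0.025 m).
It fails at once if the pan box is moved more than 25 mm (distance of pan_box from where it was at the start of the episode above 0.025 m).
It also fails if it takes over 53 s, if anything falls off the work surface, if the arm or the gripper's body presses on something with over 40 N, if the wrist force passes 120 N, or if a joint passes its speed limit or range.

## Working session

There is one attempt and no reset: what is moved stays moved. The work goes in short steps, Python scripts to look and compute and a shell command to move; the robot and the scene stay as the last step left them, time stands still between calls to the robot, and variables do not carry over. Pictures are saved under pics/ and viewed, at most 10 in all, crops included, and the job is handed in when it is done.

```bash
ls; mkdir -p pics; python3 - <<'E'
from rig import *
import cv2,numpy as np,pickle
s=sense();print({k:np.round(v,3).tolist() for k,v in s.items()})
d={}
for n in("top","side"):
    f=grab_frame(n);d[n]=f;cv2.imwrite(f"pics/{n}0.png",f["pixels"])
    R=cv2.Rodrigues(np.array(f["rvec"],float))[0];print(n,(-R.T@np.array(f["tvec"]).reshape(3)).round(),R.round(2).tolist(),np.round(f["camera_matrix"]).tolist())
pickle.dump(d,open("d0.pkl","wb"))
E
```

```text
pics
{'clock': 0.0, 'qpos': [-1.186, 0.354, 1.634, -0.0, 1.155, -0.002], 'qvel': [0.002, -0.0, 0.001, -0.0, 0.001, 0.001], 'joint_efforts': [0.002, -60.526, -34.206, 0.0, 0.009, 0.0], 'eef_pos': [235.567, -578.328, 195.854], 'tcp_rot': [-3.14, 0.0, 0.387], 'contact_force': [0.001, 0.01, 0.086], 'wrist_torque': [0.012, -0.02, -0.024], 'grasp_force': 0.0, 'opening': 1.0}
top [321. -18. 922.] [[-0.15, -0.99, 0.0], [-0.96, 0.14, -0.23], [0.23, -0.04, -0.97]] [[393.0, 0.0, 252.0], [0.0, 393.0, 194.0], [0.0, 0.0, 1.0]]
side [377. 722. 582.] [[-0.99, -0.13, -0.02], [-0.05, 0.56, -0.83], [0.12, -0.82, -0.56]] [[405.0, 0.0, 251.0], [0.0, 405.0, 184.0], [0.0, 0.0, 1.0]]
```

View pics/top0.png

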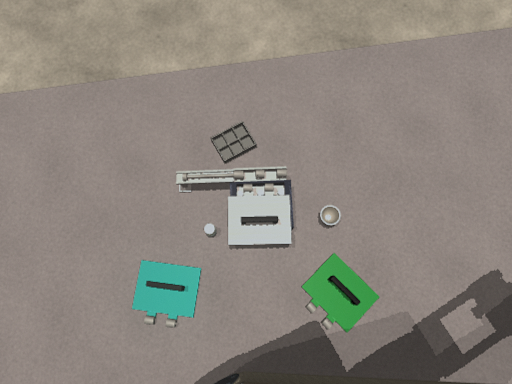

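View pics/side0.png

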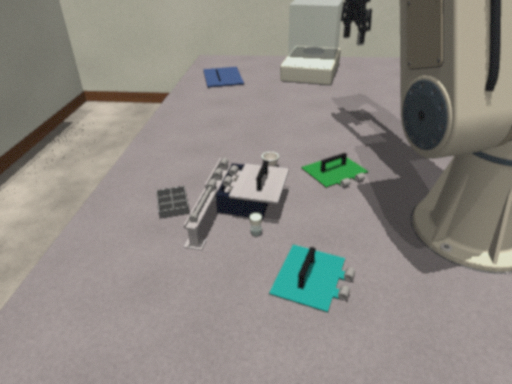

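The top view shows the white lid at about (260,220) with its black handle at (242–278,220), the case knuckles at (238–285,175), and the ledge running left to (178,180). The vial is at (210,230), the crucible at (330,215) and the pan box at (233,142). The side view agrees. Next I'll enlarge the centre and take rough measurements.

```bash
cat > h.py <<'E'
import cv2,numpy as np,pickle
def cam(f,s=None):
    K=np.array(f["camera_matrix"],float)
    if "rvec" in f:
        R=cv2.Rodrigues(np.array(f["rvec"],float))[0];t=np.array(f["tvec"],float).reshape(3)
    else:
        from scipy.spatial.transform import Rotation as Ro
        T=np.eye(4);T[:3,:3]=Ro.from_euler("xyz",s["tcp_rot"]).as_matrix();T[:3,3]=s["eef_pos"]
        M=np.linalg.inv(T@np.array(f["T_tool_cam"]));R=M[:3,:3];t=M[:3,3]
    return K,R,t
def onplane(c,px,z):
    K,R,t=c;px=np.atleast_2d(np.array(px,float))
    r=(R.T@np.linalg.inv(K)@np.c_[px,np.ones(len(px))].T).T;o=-R.T@t
    return o+r*((z-o[2])/r[:,2:])
def proj(c,P):
    K,R,t=c;q=(K@(R@np.atleast_2d(P).T+t[:,None])).T;return q[:,:2]/q[:,2:]
E
python3 - <<'E'
from h import *
d=pickle.load(open("d0.pkl","rb"))
c=cam(d["top"]);p=lambda px,z:print(px,z,onplane(c,px,z).round(1).tolist())
im=d["top"]["pixels"]
cv2.imwrite("pics/topc.png",cv2.resize(im[120:260,165:345],None,fx=4.2,fy=4.2,interpolation=cv2.INTER_CUBIC))
g=im.astype(int);m=((g.max(2)<45)).astype(np.uint8);m[:, :235]=0;m[:,285:]=0;m[:210]=0;m[230:]=0
n,l,st,ce=cv2.connectedComponentsWithStats(m);i=1+st[1:,4].argmax();print(st[i],ce[i])
r=cv2.minAreaRect(np.argwhere(l==i)[:,::-1].astype(np.float32));print(r);p(r[0],96)
b=cv2.boxPoints(r);q=onplane(c,b,96);print(q.round(1).tolist())
for px,z in [((238,175),75),((285,174),75),((178,180),55),((210,230),46),((330,215),35),((233,142),22)]:p(px,z)
E
```

```text
[273 220   5   3  10] [275.  221.3]
((275.0882568359375, 221.35296630859375), (1.697749376296997, 4.365641117095947), 75.96376037597656)
(275.0882568359375, 221.35296630859375) 96 [[452.2, -88.7, 96.0]]
[[453.5, -83.9, 96.0], [454.4, -93.2, 96.0], [450.8, -93.5, 96.0], [449.9, -84.2, 96.0]]
(238, 175) 75 [[571.5, -24.8, 75.0]]
(285, 174) 75 [[558.6, -129.7, 75.0]]
(178, 180) 55 [[585.5, 112.6, 55.0]]
(210, 230) 46 [[461.9, 54.7, 46.0]]
(330, 215) 35 [[458.1, -221.0, 35.0]]
(233, 142) 22 [[671.9, -24.7, 22.0]]
```

View pics/topc.png

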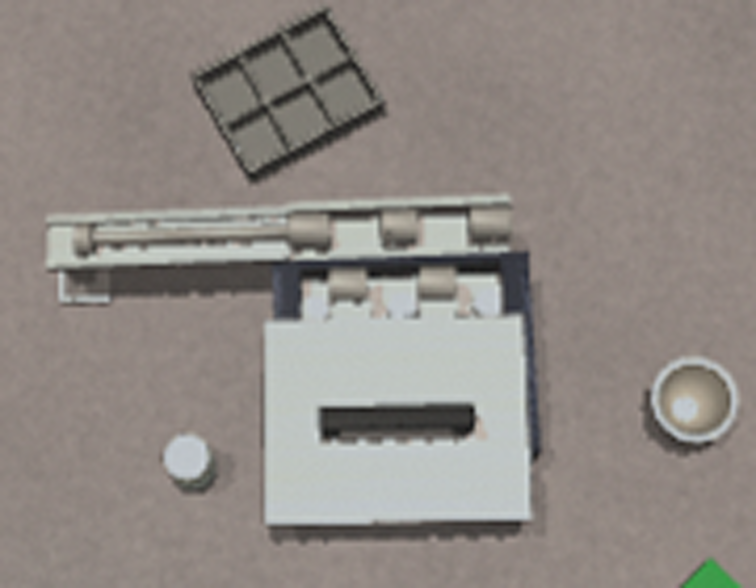

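```bash
python3 - <<'E'
from rig import *
import numpy as np
f=grab_frame("wrist");print(np.round(f["T_tool_cam"],3).tolist(),np.round(f["camera_matrix"]).tolist())
E
python3 -m jog '[{"x":2.75,"y":-2.7},{"x":2.75,"y":-2.7},{"x":2.75,"y":-2.7},{"x":2.75,"y":-2.7},{"x":2.75,"y":-2.7},{"x":2.75,"y":-2.7},{"x":2.75,"y":-2.7},{"x":2.75,"y":-2.7},{"x":2.75,"y":-2.7},{"x":2.75,"y":-2.7},{"x":2.75,"y":-2.7},{"x":2.75,"y":-2.7},{"x":2.75,"y":-2.7},{"x":2.75,"y":-2.7}]'
```

```text
[[-0.001, -0.958, -0.288, 72.729], [1.0, -0.001, 0.0, -0.798], [-0.0, -0.288, 0.958, -178.655], [0.0, 0.0, 0.0, 1.0]] [[265.0, 0.0, 253.0], [0.0, 265.0, 189.0], [0.0, 0.0, 1.0]]schema error: expected keys x, y, z, spin, grip
```

```bash

python3 -m jog '[{"x":2.75,"y":-2.7,"z":0,"spin":0,"grip":0},{"x":2.75,"y":-2.7,"z":0,"spin":0,"grip":0},{"x":2.75,"y":-2.7,"z":0,"spin":0,"grip":0},{"x":2.75,"y":-2.7,"z":0,"spin":0,"grip":0},{"x":2.75,"y":-2.7,"z":0,"spin":0,"grip":0},{"x":2.75,"y":-2.7,"z":0,"spin":0,"grip":0},{"x":2.75,"y":-2.7,"z":0,"spin":0,"grip":0},{"x":2.75,"y":-2.7,"z":0,"spin":0,"grip":0},{"x":2.75,"y":-2.7,"z":0,"spin":0,"grip":0},{"x":2.75,"y":-2.7,"z":0,"spin":0,"grip":0},{"x":2.75,"y":-2.7,"z":0,"spin":0,"grip":0},{"x":2.75,"y":-2.7,"z":0,"spin":0,"grip":0},{"x":2.75,"y":-2.7,"z":0,"spin":0,"grip":0},{"x":2.75,"y":-2.7,"z":0,"spin":0,"grip":0}]'
python3 -m jog '[{"x":0,"y":0,"z":0.5,"spin":-0.12,"grip":0},{"x":0,"y":0,"z":0.5,"spin":-0.12,"grip":0},{"x":0,"y":0,"z":0.5,"spin":-0.12,"grip":0},{"x":0,"y":0,"z":0.5,"spin":-0.12,"grip":0},{"x":0,"y":0,"z":0.5,"spin":-0.12,"grip":0},{"x":0,"y":0,"z":0.5,"spin":-0.12,"grip":0},{"x":0,"y":0,"z":0.5,"spin":-0.12,"grip":0},{"x":0,"y":0,"z":0.5,"spin":-0.12,"grip":0},{"x":0,"y":0,"z":0,"spin":-0.1,"grip":0},{"x":0,"y":0,"z":0,"spin":0,"grip":0},{"x":0,"y":0,"z":0,"spin":0,"grip":0}]'
python3 - <<'E'
from rig import *
import cv2,numpy as np,pickle
s=sense();f=grab_frame("wrist");pickle.dump((s,f),open("w1.pkl","wb"));print(s["eef_pos"],s["tcp_rot"],s["clock"],s["contact_force"])
cv2.imwrite("pics/w1.png",cv2.resize(f["pixels"],(800,600),interpolation=cv2.INTER_CUBIC))
E
```

```text
clock: 1.32
eef_pos: [450.0, -81.6, 196.7]
tcp_rot: [3.141, -0.0, 0.387]
contact_force: [0.5, -0.8, 0.1]
opening: 0.997
grasp_force: 0.0
clock: 2.23
eef_pos: [449.6, -83.5, 156.5]
tcp_rot: [-3.141, -0.0, 1.444]
contact_force: [0.2, -0.7, -0.1]
opening: 1.001
grasp_force: 0.0
[449.64927108 -83.4991517  156.50886887] [-3.14136698e+00 -1.15636815e-05  1.44363584e+00] 2.2333 [ 0.1584431  -0.65131017 -0.07097336]
```

View pics/w1.png

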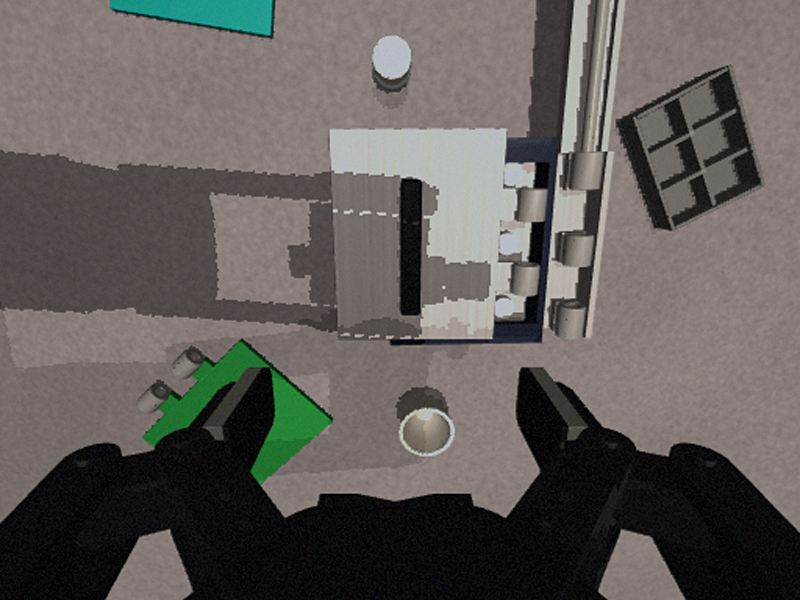

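The wrist view (800 px scale) shows the lid corners at (331,129), (507,129), (493,339) and (338,339), and the bar at x 400–421, y 179–315. The case knuckles are at (586,170), (577,248) and (570,320), with the lid knuckles at (532,204) and (525,279). I'll refine these with masks.

```bash
python3 - <<'E'
from h import *
s,f=pickle.load(open("w1.pkl","rb"));c=cam(f,s);k=512/800
im=f["pixels"];g=im.astype(int)
P=lambda pts,z:onplane(c,np.array(pts)*k,z)
q=P([(331,129),(507,129),(493,339),(338,339)],61);print("lid",q.round(1).tolist(),[np.linalg.norm(q[i]-q[i-1]).round(1) for i in range(4)])
# bar
m=(g.max(2)<40).astype(np.uint8);m[:105]=0;m[210:]=0;m[:,:245]=0;m[:,280:]=0
n,l,st,ce=cv2.connectedComponentsWithStats(m);i=1+st[1:,4].argmax();r=cv2.minAreaRect(np.argwhere(l==i)[:,::-1].astype(np.float32));b=onplane(c,cv2.boxPoints(r),96);print("bar",st[i],onplane(c,r[0],96).round(1),b.round(1).tolist())
# navy
m=((g[...,0]-g[...,2]>12)&(g[...,0]<110)&(g[...,0]>g[...,1]+5)).astype(np.uint8);m[225:]=0;m[:80]=0;m[:,:200]=0;m[:,370:]=0
ys,xs=np.nonzero(m);print("navy",len(ys),xs.min(),xs.max(),ys.min(),ys.max())
R=[(y,xs[ys==y].max()) for y in range(ys.min(),ys.max()+1,8) if (ys==y).any()];print(R)
cv2.imwrite("pics/w1c.png",cv2.resize(im[70:230,200:400],None,fx=4,fy=3.75,interpolation=cv2.INTER_CUBIC)[:600])
v=im.copy();v[m>0]=(0,0,255)
for nm,pts,z in[("kn near-top tips",[(586,152),(576,231),(570,301)],75),("case",[(557,138),(542,342)],55)]:
    w=P(pts,z);print(nm,w.round(1).tolist(),np.arctan2(*(w[0]-w[-1])[:2]).round(3))
E
```

```text
lid [[422.3, 19.4, 61.0], [529.8, 5.5, 61.0], [512.9, -132.8, 61.0], [403.3, -118.8, 61.0]] [np.float64(139.4), np.float64(108.4), np.float64(139.4), np.float64(110.5)]
bar [ 256  115   14   87 1136] [[461.6 -53.3  96. ]] [[460.4, -15.2, 96.0], [471.6, -16.6, 96.0], [462.9, -95.1, 96.0], [450.6, -93.5, 96.0]]
navy 1278 251 356 88 219
[(88, np.int64(356)), (96, np.int64(356)), (104, np.int64(355)), (112, np.int64(355)), (120, np.int64(354)), (128, np.int64(353)), (136, np.int64(352)), (144, np.int64(352)), (152, np.int64(351)), (160, np.int64(351)), (168, np.int64(350)), (176, np.int64(349)), (184, np.int64(348)), (192, np.int64(348)), (200, np.int64(347)), (208, np.int64(346)), (216, np.int64(345))]
kn near-top tips [[571.9, -14.0, 75.0], [565.9, -60.3, 75.0], [561.9, -106.1, 75.0]] 0.109
case [[562.4, -3.5, 55.0], [549.4, -142.4, 55.0]] 0.094
```

View pics/w1c.png

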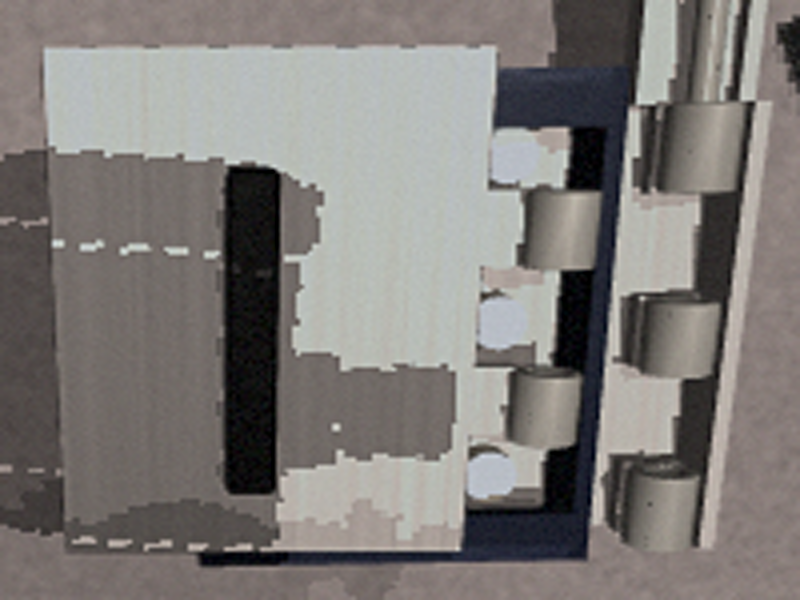

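```bash
python3 - <<'E'
from h import *
s,f=pickle.load(open("w1.pkl","rb"));c=cam(f,s)
g=f["pixels"].astype(int)
m=((g[...,0]-g[...,2]>12)&(g[...,0]<110)&(g[...,0]>g[...,1]+5))
pts=np.array([(max(np.nonzero(m[y,300:370])[0])+300.5,y) for y in range(92,217)])
w=onplane(c,pts,55);a=np.polyfit(w[:,1],w[:,0],1);print("case edge slope",a,np.std(w[:,0]-np.polyval(a,w[:,1])))
# lid left & right edge: bright/dark step
gr=cv2.GaussianBlur(f["pixels"],(3,3),0).astype(float).mean(2)
for nm,x0,x1,sg in(("R",308,328,-1),):
    d=sg*np.diff(gr[:,x0:x1],axis=1)
    p=np.array([(x0+.5+d[y].argmax(),y) for y in range(86,214)]);w=onplane(c,p,61);a=np.polyfit(w[:,1],w[:,0],1)
    for _ in range(4):
        r=abs(w[:,0]-np.polyval(a,w[:,1]));k=r<max(1,np.median(r)*2);a=np.polyfit(w[k,1],w[k,0],1)
    print(nm,a,k.sum())
m=(g.max(2)<40);q=[]
for side in(0,-1):
    p=np.array([(np.nonzero(m[y,245:285])[0][side]+245+(side==-1)-.0,y) for y in range(122,196)]);w=onplane(c,p,96);a=np.polyfit(w[:,1],w[:,0],1);print("bar",a,np.polyval(a,-55))
E
python3 -m jog '[{"x":0.72,"y":0.22,"z":0,"spin":0,"grip":0},{"x":0.72,"y":0.22,"z":0,"spin":0,"grip":0},{"x":0.72,"y":0.21,"z":0,"spin":0,"grip":0},{"x":0.72,"y":0.21,"z":0,"spin":0,"grip":0},{"x":0,"y":0,"z":2.0,"spin":0,"grip":0},{"x":0,"y":0,"z":2.0,"spin":0,"grip":0},{"x":0,"y":0,"z":2.0,"spin":0,"grip":0},{"x":0,"y":0,"z":1.2,"spin":0,"grip":0},{"x":0,"y":0,"z":0.9,"spin":0,"grip":0},{"x":0,"y":0,"z":0,"spin":0,"grip":0}]' 40
```

```text
case edge slope [1.08218946e-01 5.63453977e+02] 0.42250252917907616
R [1.26016143e-01 5.28192009e+02] 87
bar [1.29053703e-01 4.62649196e+02] 455.5512425946734
bar [1.29934592e-01 4.74849249e+02] 467.70284694051895
clock: 3.12
eef_pos: [460.9, -55.3, 74.1]
tcp_rot: [-3.139, -0.0, 1.447]
contact_force: [-0.8, 0.2, 0.4]
opening: 1.002
grasp_force: 0.0
```

```bash

python3 -m jog '[{"x":0,"y":0,"z":0,"spin":0,"grip":1},{"x":0,"y":0,"z":0,"spin":0,"grip":1},{"x":0,"y":0,"z":0,"spin":0,"grip":1},{"x":0,"y":0,"z":0,"spin":0,"grip":1},{"x":0,"y":0,"z":0,"spin":0,"grip":1},{"x":0,"y":0,"z":0,"spin":0,"grip":1},{"x":0,"y":0,"z":0,"spin":0,"grip":1},{"x":0,"y":0,"z":0,"spin":0,"grip":1},{"x":0,"y":0,"z":0,"spin":0,"grip":1},{"x":0,"y":0,"z":0,"spin":0,"grip":1}]' 40
```

```text
clock: 3.95
eef_pos: [461.8, -56.0, 75.6]
tcp_rot: [-3.142, -0.0, 1.447]
contact_force: [0.2, -0.4, 0.1]
opening: -0.005
grasp_force: 0.0
```

```bash
python3 - <<'E'
from rig import *
import cv2,numpy as np,pickle
s=sense();f=grab_frame("wrist");t=grab_frame("side");pickle.dump((s,f,t),open("w2.pkl","wb"));print(s["eef_pos"],s["opening"],s["grasp_force"])
a=cv2.resize(f["pixels"][60:384,100:420],(400,405));b=cv2.resize(t["pixels"][130:270,150:290],(400,400),interpolation=cv2.INTER_CUBIC)
cv2.imwrite("pics/w2.png",np.hstack([a[:400],b]))
E
```

```text
[461.79306923 -56.01749094  75.55700955] -0.004767619494810583 0.0
```

View pics/w2.png

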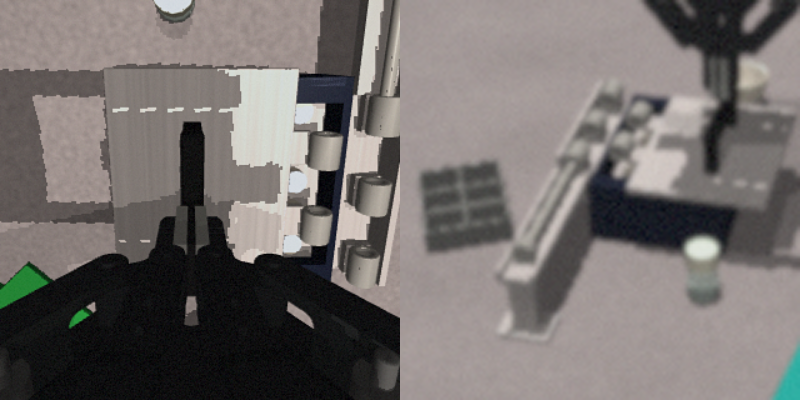

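The picture shows the fingers closed at the bar, with the pads at (192,225), yet the opening reads shut. I'll check the pad gap numerically.

```bash
python3 - <<'E'
from h import *
s,f,t=pickle.load(open("w2.pkl","rb"));g=f["pixels"].max(2)
for y in range(196,300,6):print(y,g[y,232:276:1].tolist())
c=cam(f,s)
print(proj(c,[[461.8,-56,75.5],[461.8,-56,96]]))
E
python3 - <<'E'
from h import *
# side view: where would the TCP be
s,f,t=pickle.load(open("w2.pkl","rb"));c=cam(t);print(proj(c,[s["eef_pos"],s["eef_pos"]+np.array([0,0,20])]))
E
```

```text
196 [130, 130, 130, 132, 133, 131, 130, 130, 125, 127, 133, 105, 39, 9, 17, 26, 18, 11, 16, 19, 19, 18, 23, 18, 18, 17, 20, 16, 22, 16, 5, 101, 133, 130, 131, 125, 128, 128, 127, 132, 136, 130, 133, 131]
202 [129, 129, 134, 136, 134, 130, 133, 133, 127, 127, 128, 139, 46, 7, 11, 28, 16, 14, 20, 9, 21, 20, 25, 11, 17, 12, 25, 20, 9, 12, 11, 105, 135, 130, 128, 127, 127, 126, 129, 130, 131, 132, 132, 131]
208 [129, 130, 134, 134, 134, 135, 130, 130, 127, 129, 128, 137, 51, 8, 2, 15, 23, 20, 19, 12, 23, 26, 16, 12, 14, 19, 22, 0, 23, 13, 6, 100, 135, 127, 129, 125, 126, 129, 131, 131, 131, 128, 131, 131]
214 [128, 130, 130, 133, 133, 132, 131, 131, 97, 96, 96, 100, 64, 17, 9, 20, 18, 19, 15, 14, 11, 20, 23, 21, 18, 19, 27, 20, 12, 17, 0, 137, 134, 126, 128, 126, 125, 128, 130, 132, 131, 131, 130, 125]
220 [98, 100, 96, 99, 107, 97, 103, 100, 98, 101, 101, 101, 55, 14, 18, 18, 22, 16, 21, 20, 3, 22, 22, 14, 18, 10, 3, 13, 3, 22, 3, 102, 101, 96, 92, 94, 98, 126, 132, 132, 134, 132, 129, 127]
226 [95, 98, 99, 101, 103, 104, 104, 98, 97, 75, 63, 69, 65, 71, 70, 67, 69, 73, 31, 15, 6, 4, 3,
[... 1667 characters left out ...]
 20, 24, 15, 18, 22, 15, 19, 17, 18, 17, 24, 16]
286 [16, 19, 21, 12, 18, 14, 14, 14, 22, 8, 12, 7, 9, 20, 25, 22, 21, 18, 9, 26, 17, 24, 24, 23, 20, 13, 10, 24, 16, 18, 21, 7, 4, 18, 8, 15, 17, 13, 14, 21, 21, 22, 14, 13]
292 [7, 14, 19, 14, 25, 10, 16, 13, 12, 16, 15, 17, 10, 18, 18, 18, 18, 20, 22, 23, 19, 18, 15, 18, 23, 19, 11, 26, 23, 22, 19, 10, 9, 18, 18, 23, 13, 23, 7, 13, 19, 20, 20, 0]
298 [20, 15, 17, 17, 18, 15, 15, 17, 17, 16, 14, 10, 18, 22, 16, 7, 0, 70, 146, 146, 145, 145, 144, 151, 84, 24, 6, 23, 21, 18, 20, 20, 24, 27, 14, 11, 20, 13, 12, 18, 9, 18, 10, 20]
[[253.98001995 215.6789209 ]
 [254.12326066 227.74437343]]
[[262.17579732 176.27494616]
 [262.10512376 168.88905143]]
```

The pads stand nearly shut (gap about 3 mm) over the bar, with the bar visible below them. So the fingertips really end above the bar, some 35–45 mm short of the reported TCP. I'll check by lowering the shut fingers gently onto the bar, whose top is at 96 mm.

```bash

python3 -m jog '[{"x":0,"y":0,"z":0.3,"spin":0,"grip":1},{"x":0,"y":0,"z":0.3,"spin":0,"grip":1},{"x":0,"y":0,"z":0,"spin":0,"grip":1}]'
python3 - <<'E'
from rig import *
from h import *
s=sense();f=grab_frame("wrist");t=grab_frame("side");pickle.dump((s,f,t),open("w3.pkl","wb"));print(s["eef_pos"],s["contact_force"])
g=f["pixels"].max(2);print(g[200:240,245].tolist());
b=t["pixels"][120:220,210:310];cv2.imwrite("pics/w3.png",np.hstack([cv2.resize(b,(400,400),interpolation=cv2.INTER_CUBIC),cv2.resize(f["pixels"][130:290,174:334],(400,400),interpolation=cv2.INTER_CUBIC)]))
E
```

```text
clock: 4.3
eef_pos: [461.4, -56.0, 68.9]
tcp_rot: [-3.141, 0.0, 1.447]
contact_force: [-0.9, -0.5, 0.5]
opening: 0.004
grasp_force: 0.0
[461.3564318  -55.97252009  68.91826377] [-0.87793249 -0.52925916  0.52910047]
[18, 7, 9, 19, 24, 21, 24, 32, 31, 29, 23, 25, 18, 20, 26, 21, 22, 21, 25, 22, 24, 19, 25, 29, 23, 72, 72, 69, 69, 72, 71, 66, 70, 69, 69, 61, 63, 66, 65, 65]
```

View pics/w3.png

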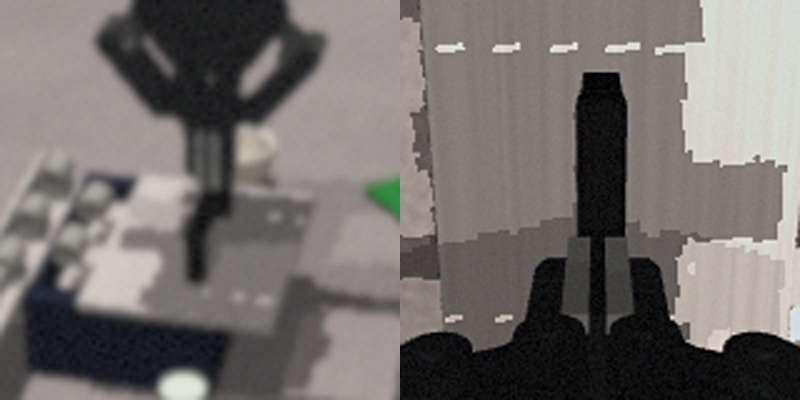

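The side crop shows the shut fingers ending at about (212,190), just above the bar. The wrist crop shows the pads, ending at row 237, over the bar. So the fingers are above it, and I'll keep probing down.

```bash

python3 -m jog '[{"x":0,"y":0,"z":0.3,"spin":0,"grip":1},{"x":0,"y":0,"z":0.3,"spin":0,"grip":1},{"x":0,"y":0,"z":0,"spin":0,"grip":1}]'
python3 -m jog '[{"x":0,"y":0,"z":0.2,"spin":0,"grip":1},{"x":0,"y":0,"z":0.2,"spin":0,"grip":1},{"x":0,"y":0,"z":0,"spin":0,"grip":1}]'
```

```text
clock: 4.65
eef_pos: [461.5, -56.0, 63.0]
tcp_rot: [-3.141, -0.0, 1.447]
contact_force: [0.1, -0.8, 0.6]
opening: 0.0
grasp_force: 0.0
clock: 4.9
eef_pos: [462.0, -56.0, 61.2]
tcp_rot: [-3.142, 0.0, 1.447]
contact_force: [-9.0, 1.6, 28.0]
opening: -0.002
grasp_force: 14.2
```

```bash
python3 - <<'E'
from rig import *
from h import *
s=sense();t=grab_frame("side");print(s["eef_pos"],s["contact_force"])
c=cam(t)
# column profile along the projected finger axis in side view
for dx in(0,):
  for z in range(60,150,6):
    u,v=proj(c,[s["eef_pos"]*[1,1,0]+[0,0,z]])[0];print(z,round(u,1),round(v,1),t["pixels"][int(round(v)),int(u)-8:int(u)+9].max(1).tolist())
E
```

```text
[462.00486721 -56.02434339  61.20418723] [-8.96357373  1.61868894 28.00154808]
60 262.1 181.9 [119, 107, 77, 45, 25, 27, 36, 62, 83, 96, 98, 110, 118, 117, 117, 118, 118]
66 262.1 179.7 [114, 102, 72, 40, 21, 33, 39, 66, 87, 91, 95, 99, 98, 99, 97, 99, 95]
72 262.1 177.6 [105, 85, 62, 32, 30, 30, 31, 51, 75, 87, 93, 93, 93, 94, 93, 94, 93]
78 262.1 175.4 [147, 116, 84, 59, 38, 32, 27, 27, 40, 60, 81, 81, 85, 84, 91, 93, 94]
84 262.1 173.2 [163, 130, 98, 78, 58, 36, 27, 20, 30, 26, 37, 37, 43, 62, 76, 88, 96]
90 262.0 171.0 [163, 131, 102, 92, 73, 54, 38, 39, 41, 41, 38, 28, 32, 47, 70, 89, 93]
96 262.0 168.7 [171, 144, 110, 98, 89, 84, 75, 65, 84, 87, 71, 48, 36, 46, 73, 91, 96]
102 262.0 166.5 [207, 202, 181, 139, 98, 86, 90, 83, 80, 86, 90, 75, 55, 44, 70, 105, 135]
108 262.0 164.2 [187, 179, 153, 111, 71, 72, 86, 77, 76, 87, 88, 73, 49, 39, 53, 82, 109]
114 261.9 161.9 [164, 157, 130, 89, 61, 71, 79, 74, 70, 82, 87, 70, 43, 36, 42, 75, 107]
120 261.9 159.6 [163, 155, 131, 88, 58, 69, 80, 72, 69, 81, 90, 71, 51, 35, 50, 102, 151]
126 261.9 157.3 [163, 153, 132, 89, 61, 75, 81, 74, 64, 75, 81, 64, 48, 40, 51, 112, 161]
132 261.9 155.0 [160, 148, 115, 75, 51, 52, 59, 53, 44, 47, 46, 41, 34, 33, 45, 85, 132]
138 261.9 152.6 [123, 103, 73, 49, 36, 37, 35, 28, 31, 32, 30, 36, 35, 34, 31, 41, 59]
144 261.8 150.2 [40, 34, 37, 37, 33, 31, 33, 31, 25, 28, 31, 35, 35, 35, 30, 32, 27]
```

Contact comes at a reported TCP z of about 61.5, and the bar top is at 96. The real shut tips are therefore about 34.5 mm behind the reported TCP, and the side view agrees with that (fingers end at about 96). For the grasp I need a TCP z of about 38. I'll rise 5 mm, open and go down.

```bash

python3 -m jog '[{"x":0,"y":0,"z":-0.6,"spin":0,"grip":0},{"x":0,"y":0,"z":0,"spin":0,"grip":0},{"x":0,"y":0,"z":0,"spin":0,"grip":0},{"x":0,"y":0,"z":0,"spin":0,"grip":0},{"x":0,"y":0,"z":0,"spin":0,"grip":0},{"x":0,"y":0,"z":0,"spin":0,"grip":0},{"x":0,"y":0,"z":0,"spin":0,"grip":0},{"x":0,"y":0,"z":0,"spin":0,"grip":0},{"x":0,"y":0,"z":0.8,"spin":0,"grip":0},{"x":0,"y":0,"z":0.8,"spin":0,"grip":0},{"x":0,"y":0,"z":0.7,"spin":0,"grip":0},{"x":0,"y":0,"z":0.4,"spin":0,"grip":0},{"x":0,"y":0,"z":0,"spin":0,"grip":0}]' 40
python3 -m jog '[{"x":0,"y":0,"z":0,"spin":0,"grip":1},{"x":0,"y":0,"z":0,"spin":0,"grip":1},{"x":0,"y":0,"z":0,"spin":0,"grip":1},{"x":0,"y":0,"z":0,"spin":0,"grip":1},{"x":0,"y":0,"z":0,"spin":0,"grip":1},{"x":0,"y":0,"z":0,"spin":0,"grip":1},{"x":0,"y":0,"z":0,"spin":0,"grip":1},{"x":0,"y":0,"z":0,"spin":0,"grip":1}]' 40
```

```text
clock: 6.03
eef_pos: [460.8, -55.9, 37.2]
tcp_rot: [-3.139, 0.0, 1.447]
contact_force: [-0.9, -1.2, -0.2]
opening: 1.0
grasp_force: 0.0
clock: 6.7
eef_pos: [462.3, -56.1, 38.9]
tcp_rot: [3.141, -0.0, 1.447]
contact_force: [0.4, -0.6, 2.7]
opening: 0.131
grasp_force: 40.1
```

```bash

python3 -m jog '[{"x":-0.16,"y":0.25,"z":0,"spin":-0.01,"grip":1},{"x":-0.16,"y":0.25,"z":0,"spin":-0.01,"grip":1},{"x":-0.16,"y":0.25,"z":0,"spin":0,"grip":1},{"x":-0.15,"y":0.25,"z":0,"spin":0,"grip":1},{"x":0,"y":0,"z":0,"spin":0,"grip":1},{"x":0,"y":0,"z":0,"spin":0,"grip":1}]' 60
python3 - <<'E'
from rig import *
from h import *
s=sense();f=grab_frame("wrist");pickle.dump((s,f),open("w4.pkl","wb"));print(s["eef_pos"],s["tcp_rot"])
cv2.imwrite("pics/w4.png",cv2.resize(f["pixels"][60:220,220:420],(800,600),interpolation=cv2.INTER_CUBIC))
E
```

```text
clock: 7.2
eef_pos: [469.3, -62.7, 38.9]
tcp_rot: [-3.138, -0.001, 1.467]
contact_force: [-7.1, 4.7, 14.9]
opening: 0.126
grasp_force: 60.0
[469.2978228  -62.70262414  38.86015043] [-3.13812642e+00 -7.55532085e-04  1.46682788e+00]
```

View pics/w4.png

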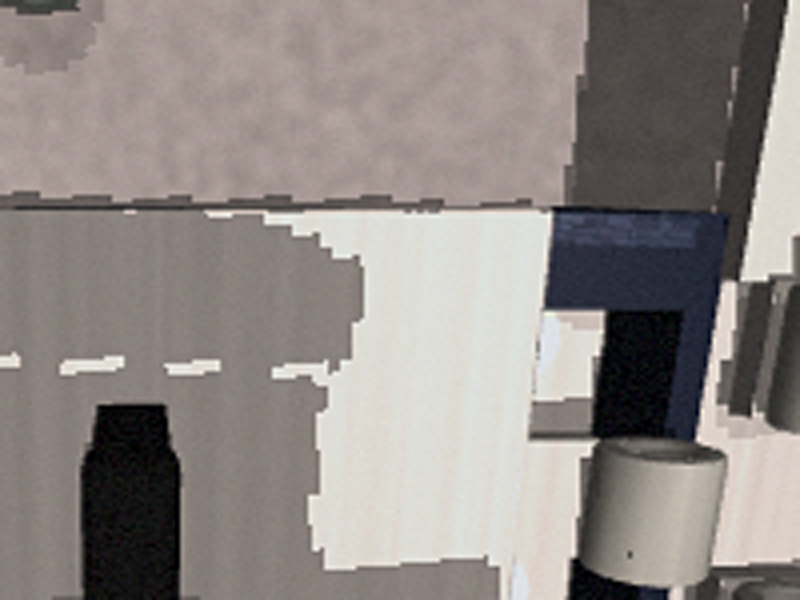

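The lid's +x/+y corner is at crop (552,209), the case corner at (725,213), and the +y lid knuckle spans x 590–725 in the crop. I'll work out the alignment from these.

```bash
python3 - <<'E'
from h import *
s,f=pickle.load(open("w4.pkl","rb"));c=cam(f,s);g=f["pixels"].astype(int)
o=lambda p:(220+p[0]/4,60+p[1]/3.75)
L=onplane(c,o((552,209)),61)[0];C=onplane(c,o((725,213)),55)[0];print("lid corner",L,"case corner",C)
m=((g[...,0]-g[...,2]>12)&(g[...,0]<110)&(g[...,0]>g[...,1]+5))
pts=np.array([(max(np.nonzero(m[y,360:410])[0])+361,y) for y in range(120,172)]);w=onplane(c,pts,55);a=np.polyfit(w[:,1],w[:,0],1);print("case slope",a,np.std(w[:,0]-np.polyval(a,w[:,1])))
th=-np.arctan(a[0])
gr=cv2.GaussianBlur(f["pixels"],(3,3),0).astype(float).mean(2)
p=np.array([(342.5+np.argmax(-np.diff(gr[y,342:366])),y) for y in range(118,140)]);w=onplane(c,p,61);b=np.polyfit(w[:,1],w[:,0],1);print("lid slope",b,np.std(w[:,0]-np.polyval(b,w[:,1])))
m=(g.max(2)<40)
for side in(0,-1):
    p=np.array([(np.nonzero(m[y,235:275])[0][side]+235+(side==-1),y) for y in range(184,214)]);w=onplane(c,p,96);q=np.polyfit(w[:,1],w[:,0],1);print("bar",q)
for th in(-.108,th,-.094):
    ex=np.array([np.cos(th),np.sin(th)]);ey=np.array([-ex[1],ex[0]])
    d=(C-L)[:2];print(th,"to go x",d@ex-3,"y",d@ey)
print("bar end",onplane(c,o((132,404)),96))
# case ref from corner
E
```

```text
lid corner [535.25417988   1.07205887  61.        ] case corner [562.83356406  -2.56109084  55.        ]
case slope [8.66182616e-02 5.63681360e+02] 0.21779467913967115
lid slope [9.85849894e-02 5.35152635e+02] 0.16133884813953764
bar [1.07747655e-01 4.69519687e+02]
bar [9.15678124e-02 4.80715928e+02]
-0.108 to go x 24.81031531766958 y -0.6391952465249267
-0.08640260726839318 to go x 24.790025667940466 y -1.2396297861045693
-0.094 to go x 24.798641510154283 y -1.028464302401709
bar end [[473.69627903 -15.24741942  96.        ]]
```

```bash

python3 -m jog '[{"x":-0.04,"y":0.25,"z":-0.08,"spin":0,"grip":1},{"x":-0.04,"y":0.25,"z":0,"spin":0,"grip":1},{"x":0,"y":0.25,"z":0,"spin":0,"grip":1},{"x":0,"y":0.25,"z":0,"spin":0,"grip":1},{"x":0,"y":0.25,"z":0,"spin":0,"grip":1},{"x":0,"y":0.25,"z":0,"spin":0,"grip":1},{"x":0,"y":0.25,"z":0,"spin":0,"grip":1},{"x":0,"y":0.25,"z":0,"spin":0,"grip":1},{"x":0,"y":0,"z":0,"spin":0,"grip":1}]'
```

```text
clock: 8.0
eef_pos: [491.6, -66.3, 39.4]
tcp_rot: [3.141, 0.0, 1.467]
contact_force: [-0.1, -0.4, -2.9]
opening: 0.124
grasp_force: 58.4
```

```bash

python3 -m jog '[{"x":0,"y":0.15,"z":0,"spin":0,"grip":1},{"x":0,"y":0.1,"z":0,"spin":0,"grip":1},{"x":0,"y":0,"z":0,"spin":0,"grip":1}]'
```

```text
clock: 8.25
eef_pos: [493.6, -66.5, 39.4]
tcp_rot: [3.141, -0.0, 1.467]
contact_force: [0.2, 0.7, -2.9]
opening: 0.126
grasp_force: 58.4
```

```bash

python3 -m jog '[{"x":0,"y":0.1,"z":0.03,"spin":0,"grip":1},{"x":0,"y":0,"z":0,"spin":0,"grip":1}]'
```

```text
clock: 8.42
eef_pos: [494.3, -66.6, 39.0]
tcp_rot: [-3.141, -0.0, 1.467]
contact_force: [-0.4, 0.4, -3.4]
opening: 0.125
grasp_force: 58.5
```

```bash

python3 -m jog '[{"x":0,"y":0.1,"z":0,"spin":0,"grip":1},{"x":0,"y":0,"z":0,"spin":0,"grip":1}]'
```

```text
clock: 8.58
eef_pos: [494.2, -66.5, 38.9]
tcp_rot: [-3.139, -0.0, 1.467]
contact_force: [-4.5, 1.4, 0.9]
opening: 0.124
grasp_force: 59.1
```

```bash

python3 -m jog '[{"x":0,"y":0.1,"z":0.02,"spin":0,"grip":1},{"x":0,"y":0,"z":0,"spin":0,"grip":1}]'
python3 - <<'E'
from rig import *
from h import *
s=sense();f=grab_frame("wrist");pickle.dump((s,f),open("w5.pkl","wb"));print(s["eef_pos"],s["contact_force"])
cv2.imwrite("pics/w5.png",cv2.resize(f["pixels"][60:220,220:420],(800,600),interpolation=cv2.INTER_CUBIC))
E
```

```text
clock: 8.75
eef_pos: [494.1, -66.5, 38.9]
tcp_rot: [-3.137, -0.0, 1.467]
contact_force: [-10.1, 0.8, 8.4]
opening: 0.122
grasp_force: 60.1
[494.1432615  -66.54646763  38.88251757] [-10.13017098   0.76942672   8.42087921]
```

View pics/w5.png

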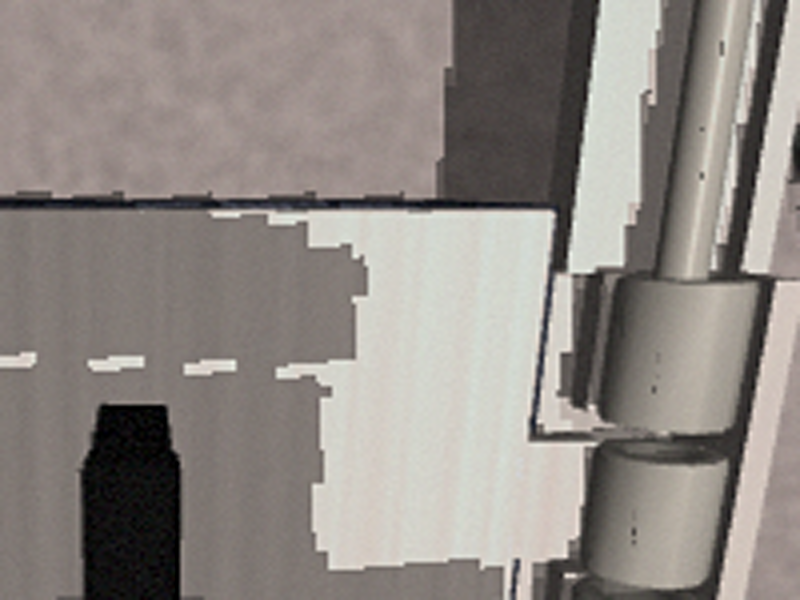

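All knuckles are in line. The lid knuckle (top edge at about row 460) sits one gap, about 4.4 mm, below the outer case knuckle's end (row 432), and the lid edge is parallel to the case. I'll release, rise and go toward the pin head.

```bash

python3 -m jog '[{"x":0,"y":0,"z":-0.05,"spin":0,"grip":0},{"x":0,"y":0,"z":0,"spin":0,"grip":0},{"x":0,"y":0,"z":0,"spin":0,"grip":0},{"x":0,"y":0,"z":0,"spin":0,"grip":0},{"x":0,"y":0,"z":0,"spin":0,"grip":0},{"x":0,"y":0,"z":0,"spin":0,"grip":0},{"x":0,"y":0,"z":-2,"spin":0,"grip":0},{"x":0,"y":0,"z":-3,"spin":0,"grip":0},{"x":0,"y":0,"z":-3,"spin":0,"grip":1},{"x":1.5,"y":1.5,"z":-2,"spin":0,"grip":1},{"x":2.5,"y":1.5,"z":0,"spin":0,"grip":1},{"x":2.5,"y":1.5,"z":0,"spin":0,"grip":1},{"x":2.5,"y":1.5,"z":0,"spin":0,"grip":1},{"x":2.5,"y":1,"z":0,"spin":0,"grip":1},{"x":0,"y":0,"z":0,"spin":0,"grip":1},{"x":0,"y":0,"z":0,"spin":0,"grip":1},{"x":0,"y":0,"z":0,"spin":0,"grip":1}]' 40
python3 - <<'E'
from rig import *
from h import *
s=sense();f=grab_frame("wrist");t=grab_frame("top");pickle.dump((s,f,t),open("w6.pkl","wb"));print(s["eef_pos"],s["tcp_rot"])
cv2.imwrite("pics/w6.png",cv2.resize(f["pixels"],(800,600),interpolation=cv2.INTER_CUBIC))
E
```

```text
clock: 10.22
eef_pos: [577.3, 40.1, 139.0]
tcp_rot: [-3.141, 0.0, 1.467]
contact_force: [-0.4, -0.3, 0.1]
opening: -0.002
grasp_force: 0.0
[577.29188492  40.05934332 139.04864547] [-3.14068662e+00  4.44830669e-04  1.46746707e+00]
```

View pics/w6.png

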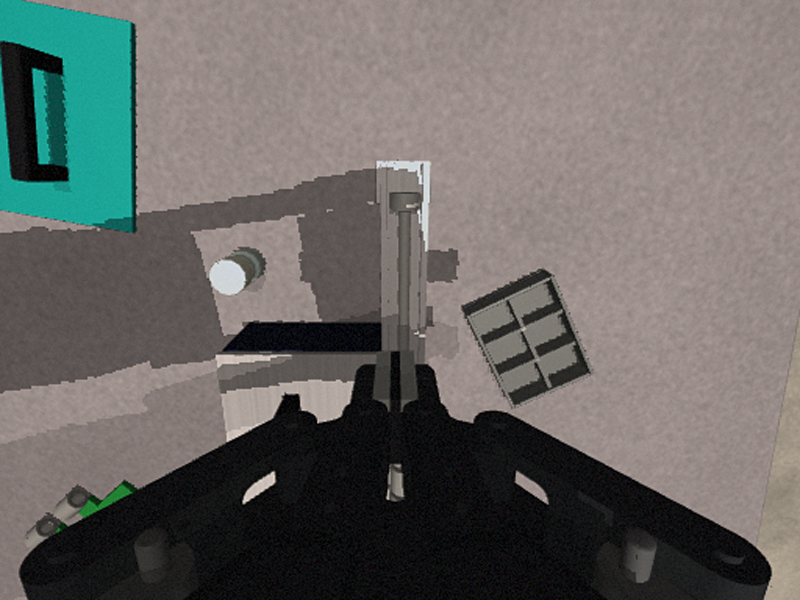

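The pin head is at (390–421, 192–208) in the picture, the shank runs down at x≈405, and the ledge ends at row 160. The vial stays well clear at (228,277). Now I'll compute the head position.

```bash
python3 - <<'E'
from h import *
s,f,t=pickle.load(open("w6.pkl","rb"));c=cam(f,s);k=512/800
P=lambda p,z:onplane(c,np.array(p)*k,z)[0]
e=P((405.5,192),73.5);sh=P((405.5,209),68);a=P((404.5,345),68);L1=P((377,161),60.5);L2=P((430,161),60.5)
print("head end",e,"shoulder",sh,"shank near",a,"slope",(sh-a)[0]/(sh-a)[1]);print("ledge end",L1,L2)
R=s["tcp_rot"][2];tx=np.array([np.cos(R),np.sin(R)]);ty=np.array([np.sin(R),-np.cos(R)])
d=(e-s["eef_pos"])[:2];print("head end rel TCP tool x,y",d@tx,d@ty,"vial",P((228,277),46))
E
```

```text
head end [588.84108691 101.44399034  73.5       ] shoulder [588.0040526   91.45386379  68.        ] shank near [578.95484562   4.81102632  68.        ] slope 0.1044426434187006
ledge end [574.08097709 120.21992865  60.5       ] [605.17033478 116.97036047  60.5       ]
head end rel TCP tool x,y 62.24848654510181 5.156052616770325 vial [464.77715847  57.05057941  46.        ]
```

```bash

python3 -m jog '[{"x":2.1,"y":0.13,"z":0,"spin":0,"grip":1},{"x":2.1,"y":0.13,"z":0,"spin":0,"grip":1},{"x":2.1,"y":0.13,"z":0,"spin":0,"grip":1},{"x":2.1,"y":0.13,"z":0,"spin":0,"grip":1},{"x":0,"y":0,"z":2,"spin":0,"grip":1},{"x":0,"y":0,"z":2,"spin":0,"grip":1},{"x":0,"y":0,"z":2,"spin":0,"grip":1},{"x":0,"y":0,"z":2,"spin":0,"grip":1},{"x":0,"y":0,"z":1.5,"spin":0,"grip":1},{"x":0,"y":0,"z":1,"spin":0,"grip":1},{"x":0,"y":0,"z":0,"spin":0,"grip":1},{"x":0,"y":0,"z":0,"spin":0,"grip":1}]'
python3 - <<'E'
from rig import *
from h import *
s=sense();t=grab_frame("side");c=cam(t);print(s["eef_pos"],s["contact_force"])
tip=s["eef_pos"]+[0,0,34.5];print("tip in side",proj(c,tip),"head end",proj(c,[588.8,101.4,64.5]))
pickle.dump((s,t),open("w7.pkl","wb"))
cv2.imwrite("pics/w7.png",cv2.resize(t["pixels"][100:250,150:350],(800,600),interpolation=cv2.INTER_CUBIC))
E
```

```text
clock: 11.32
eef_pos: [591.6, 122.7, 34.4]
tcp_rot: [-3.141, 0.0, 1.466]
contact_force: [-0.2, 0.3, -0.1]
opening: 0.002
grasp_force: 0.0
[591.62973937 122.69164497  34.41015594] [-0.17147552  0.33368196 -0.09396049]
tip in side [[187.91896626 224.55914081]] head end [[192.16393812 219.63945307]]
```

View pics/w7.png

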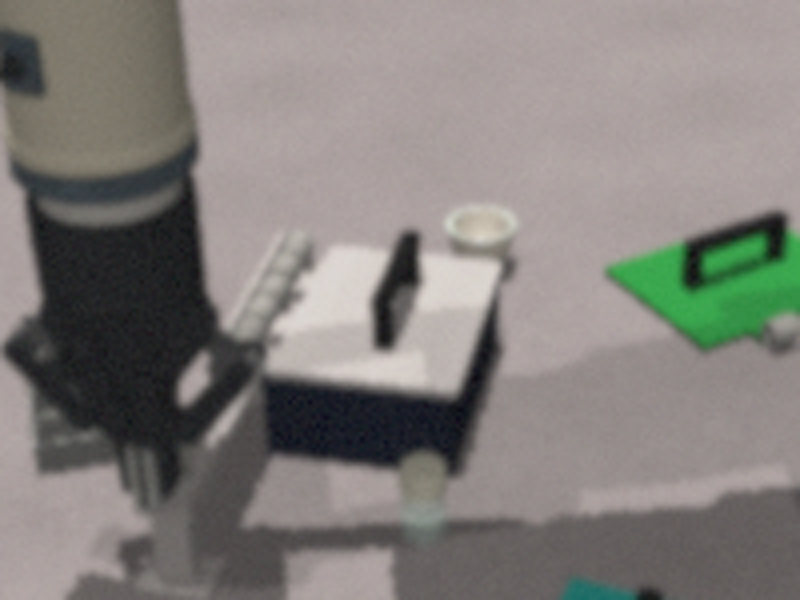

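The lid lies on the case with all knuckles in a row. The fingers are past the pin head, with their tip at about (148,505) in the crop, which matches the projected tip. Note: that was my 11th picture, one over the limit, so I'll view no more and work from numbers. Next I lower 5 mm and push.

```bash

python3 -m jog '[{"x":0,"y":0,"z":0.3,"spin":0,"grip":1},{"x":0,"y":0,"z":0.2,"spin":0,"grip":1},{"x":-0.5,"y":0,"z":0,"spin":0,"grip":1},{"x":-0.5,"y":0,"z":0,"spin":0,"grip":1},{"x":-0.4,"y":0,"z":0,"spin":0,"grip":1},{"x":-0.4,"y":0,"z":0,"spin":0,"grip":1},{"x":-0.4,"y":0,"z":0,"spin":0,"grip":1},{"x":-0.4,"y":0,"z":0,"spin":0,"grip":1},{"x":0,"y":0,"z":0,"spin":0,"grip":1}]'
python3 - <<'E'
from rig import *
from h import *
s=sense();t=grab_frame("wrist");c=cam(t,s);print(s["contact_force"],s["eef_pos"])
E
```

```text
clock: 12.12
eef_pos: [589.0, 96.6, 29.4]
tcp_rot: [-3.141, 0.0, 1.466]
contact_force: [0.6, -0.4, 0.2]
opening: 0.002
grasp_force: 0.0
[ 0.58053879 -0.44132475  0.15787578] [588.96007605  96.60824664  29.40880153]
```

```bash

python3 -m jog '[{"x":-0.5,"y":0,"z":0,"spin":0,"grip":1},{"x":-0.5,"y":0,"z":0,"spin":0,"grip":1},{"x":-0.5,"y":0,"z":0,"spin":0,"grip":1},{"x":-0.5,"y":0,"z":0,"spin":0,"grip":1},{"x":-0.5,"y":0,"z":0,"spin":0,"grip":1},{"x":-0.5,"y":0,"z":0,"spin":0,"grip":1},{"x":-0.5,"y":0,"z":0,"spin":0,"grip":1},{"x":-0.5,"y":0,"z":0,"spin":0,"grip":1},{"x":0,"y":0,"z":0,"spin":0,"grip":1}]'
python3 - <<'E'
from rig import *
from h import *
s=sense();t=grab_frame("wrist");pickle.dump((s,t),open("w8.pkl","wb"));c=cam(t,s);g=t["pixels"].max(2)
# empty ledge behind the finger: is a head/shank left there?
d=np.array([np.sin(.104),np.cos(.104)])
for r in range(0,60,6):
    P=np.r_[s["eef_pos"][:2]+d*(11+r),60];u,v=proj(c,P)[0];print(r,int(u),int(v),g[int(v),int(u)-14:int(u)+15:2].tolist())
E
```

```text
clock: 12.92
eef_pos: [584.7, 56.6, 29.3]
tcp_rot: [-3.141, 0.0, 1.466]
contact_force: [0.4, -0.1, 0.1]
opening: -0.001
grasp_force: 0.0
0 254 218 [133, 129, 131, 130, 129, 128, 128, 132, 135, 131, 134, 134, 129, 131, 135]
6 254 209 [135, 133, 130, 135, 129, 128, 125, 132, 133, 132, 133, 131, 128, 131, 135]
12 254 199 [129, 131, 128, 133, 133, 129, 128, 133, 136, 129, 132, 133, 132, 131, 138]
18 254 189 [133, 135, 128, 136, 132, 132, 129, 132, 131, 130, 135, 132, 132, 128, 134]
24 254 179 [134, 136, 131, 135, 132, 133, 131, 136, 134, 135, 134, 131, 131, 131, 137]
30 254 169 [134, 136, 132, 138, 130, 131, 136, 134, 135, 131, 134, 132, 135, 134, 138]
36 254 159 [136, 135, 136, 141, 133, 131, 131, 139, 137, 137, 133, 138, 134, 132, 139]
42 254 148 [139, 137, 135, 140, 137, 132, 135, 142, 136, 138, 139, 141, 136, 133, 137]
48 254 137 [138, 136, 132, 143, 136, 134, 134, 136, 138, 137, 140, 141, 137, 133, 139]
54 254 126 [146, 148, 149, 148, 150, 144, 150, 147, 147, 148, 149, 147, 148, 146, 148]
```

The ledge behind the fingers is plain, so the head is ahead of them and moving. I'll keep pushing.

```bash

python3 -m jog '[{"x":-0.4,"y":0,"z":0,"spin":0,"grip":1},{"x":-0.4,"y":0,"z":0,"spin":0,"grip":1},{"x":-0.4,"y":0,"z":0,"spin":0,"grip":1},{"x":-0.4,"y":0,"z":0,"spin":0,"grip":1},{"x":-0.4,"y":0,"z":0,"spin":0,"grip":1},{"x":-0.4,"y":0,"z":0,"spin":0,"grip":1},{"x":-0.4,"y":0,"z":0,"spin":0,"grip":1},{"x":-0.4,"y":0,"z":0,"spin":0,"grip":1},{"x":-0.4,"y":0,"z":0,"spin":0,"grip":1},{"x":-0.4,"y":0,"z":0,"spin":0,"grip":1},{"x":0,"y":0,"z":0,"spin":0,"grip":1}]'
```

```text
clock: 13.88
eef_pos: [580.6, 17.1, 29.3]
tcp_rot: [-3.141, 0.0, 1.466]
contact_force: [-0.0, 0.1, -0.3]
opening: 0.0
grasp_force: 0.0
```

```bash

python3 -m jog '[{"x":-0.2,"y":0,"z":0,"spin":0,"grip":1},{"x":-0.2,"y":0,"z":0,"spin":0,"grip":1},{"x":0,"y":0,"z":0,"spin":0,"grip":1}]'
```

```text
clock: 14.13
eef_pos: [580.4, 13.6, 29.4]
tcp_rot: [3.142, 0.0, 1.467]
contact_force: [-0.6, -0.2, 0.5]
opening: 0.001
grasp_force: 0.0
```

```bash

python3 -m jog '[{"x":-0.2,"y":0,"z":0,"spin":0,"grip":1},{"x":0,"y":0,"z":0,"spin":0,"grip":1}]'
```

```text
clock: 14.3
eef_pos: [580.2, 11.8, 29.4]
tcp_rot: [3.142, 0.0, 1.467]
contact_force: [-0.3, 0.3, 0.2]
opening: 0.0
grasp_force: 0.0
```

```bash

python3 -m jog '[{"x":-0.2,"y":0,"z":0,"spin":0,"grip":1},{"x":-0.1,"y":0,"z":0,"spin":0,"grip":1},{"x":0,"y":0,"z":0,"spin":0,"grip":1}]'
```

```text
clock: 14.55
eef_pos: [579.8, 8.7, 29.4]
tcp_rot: [-3.142, 0.0, 1.467]
contact_force: [0.0, 0.5, 0.4]
opening: -0.002
grasp_force: 0.0
```

```bash

python3 -m jog '[{"x":-0.1,"y":0,"z":0,"spin":0,"grip":1},{"x":-0.1,"y":0,"z":0,"spin":0,"grip":1},{"x":0,"y":0,"z":0,"spin":0,"grip":1}]'
```

```text
clock: 14.8
eef_pos: [579.6, 6.8, 29.4]
tcp_rot: [-3.142, 0.0, 1.467]
contact_force: [0.1, 0.0, 0.1]
opening: 0.0
grasp_force: 0.0
```

```bash

python3 -m jog '[{"x":-0.1,"y":0,"z":0,"spin":0,"grip":1},{"x":-0.1,"y":0,"z":0,"spin":0,"grip":1},{"x":0,"y":0,"z":0,"spin":0,"grip":1}]'
```

```text
clock: 15.05
eef_pos: [579.7, 6.6, 29.5]
tcp_rot: [3.141, -0.003, 1.466]
contact_force: [-0.1, 10.5, -0.5]
opening: -0.005
grasp_force: 5.3
```

Firm contact at y=6.6, against 6.3 predicted for a fully home head. I'll press once more, back off, rise and check by measurement.

```bash

python3 -m jog '[{"x":-0.1,"y":0,"z":0,"spin":0,"grip":1},{"x":0,"y":0,"z":0,"spin":0,"grip":1},{"x":0,"y":0,"z":0,"spin":0,"grip":1}]'
python3 -m jog '[{"x":0.3,"y":0,"z":0,"spin":0,"grip":1},{"x":1,"y":0,"z":0,"spin":0,"grip":1},{"x":1.5,"y":0,"z":0,"spin":0,"grip":1},{"x":0,"y":0,"z":-3,"spin":0,"grip":1},{"x":0,"y":0,"z":-3,"spin":0,"grip":1},{"x":0,"y":-1,"z":-3,"spin":0,"grip":1},{"x":-2.5,"y":-2.5,"z":-1,"spin":0,"grip":1},{"x":-3,"y":-2,"z":0,"spin":0,"grip":1},{"x":-3,"y":-2,"z":0,"spin":0,"grip":1},{"x":0,"y":0,"z":0,"spin":0,"grip":1},{"x":0,"y":0,"z":0,"spin":0,"grip":1}]'
python3 - <<'E'
from rig import *
from h import *
s=sense();f=grab_frame("wrist");pickle.dump((s,f),open("w9.pkl","wb"));c=cam(f,s);g=f["pixels"].max(2);print(s["eef_pos"])
# brightness profile along the hinge line at z=73..75, from case y=100 to -60
h=np.array([569.6,-74.3]);th=-.105;ey=np.array([-np.sin(th),np.cos(th)]);ex=np.array([np.cos(th),np.sin(th)])
for y in range(84,36,-2):
    row=[]
    for x in range(52,84,2):
        u,v=proj(c,np.r_[h+ey*y+ex*(x-69),70])[0].round().astype(int);row.append(int(g[v,u]) if 0<=u<512 and 0<=v<384 else -1)
    print(y,row)
E
```

```text
clock: 15.3
eef_pos: [579.7, 6.5, 29.5]
tcp_rot: [3.141, -0.004, 1.466]
contact_force: [0.5, 15.2, -0.5]
opening: 0.001
grasp_force: 7.7
clock: 16.22
eef_pos: [498.0, -45.8, 129.7]
tcp_rot: [3.141, 0.0, 1.465]
contact_force: [0.7, -0.3, 0.7]
opening: -0.0
grasp_force: 0.0
[497.99757223 -45.80115333 129.71842135]
84 [45, 213, 207, 209, 206, 207, 208, 209, 207, 207, 211, 207, 48, 209, 209, 151]
82 [43, 209, 208, 206, 208, 210, 207, 207, 207, 210, 209, 215, 55, 210, 210, 147]
80 [42, 211, 208, 211, 209, 211, 207, 209, 206, 210, 207, 215, 49, 211, 213, 147]
78 [56, 212, 208, 205, 201, 210, 210, 209, 211, 208, 208, 221, 47, 209, 207, 145]
76 [66, 212, 210, 210, 208, 210, 208, 206, 207, 210, 206, 217, 41, 205, 210, 152]
74 [46, 209, 209, 206, 212, 211, 210, 214, 208, 212, 210, 213, 51, 212, 212, 155]
72 [39, 213, 216, 123, 105, 87, 106, 99, 105, 107, 93, 180, 64, 211, 211, 150]
70 [44, 211, 216, 102, 52, 93, 129, 146, 153, 166, 168, 172, 149, 197, 205, 153]
68 [36, 212, 208, 96, 61, 110, 123, 146, 174, 190, 186, 160, 134, 207, 212, 150]
66 [54, 212, 211, 93, 62, 107, 133, 156, 171, 188, 18
[... 457 characters left out ...]
 104, 122, 142, 171, 190, 181, 168, 155, 53, 204, 202]
52 [196, 208, 177, 49, 63, 108, 130, 145, 168, 192, 181, 162, 152, 84, 203, 205]
50 [205, 175, 90, 56, 63, 110, 129, 150, 173, 183, 175, 161, 145, 68, 187, 206]
48 [84, 201, 93, 67, 59, 101, 139, 153, 173, 182, 180, 157, 141, 58, 199, 202]
46 [117, 195, 89, 83, 58, 107, 130, 155, 175, 181, 176, 161, 134, 51, 205, 202]
44 [132, 207, 87, 129, 63, 113, 129, 148, 174, 181, 170, 162, 153, 48, 203, 204]
42 [165, 205, 188, 145, 68, 118, 132, 150, 168, 181, 170, 159, 147, 76, 205, 207]
40 [184, 207, 185, 188, 80, 119, 137, 153, 168, 175, 168, 155, 137, 62, 190, 209]
38 [112, 204, 206, 192, 191, 88, 114, 152, 164, 169, 172, 157, 94, 47, 207, 203]
```

The head spans case y ≈61–71 and joins the knuckle (38–60) with no gap, so the pin is home and therefore through the lid knuckles. The arm is clear, so I'm handing in.

```bash
python3 -c "
from rig import *
print(sign_off())"
```

```text
the job is handed in; nothing more can be done
None
```

The job is handed in at about 16 s: the lid is back on its hinge and lying shut, the pin is fully home by measurement, and nothing is being touched, but I viewed 11 pictures (limit 10) and sign-off gave no verdict.

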